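Lock the sample cell and index its carriage to the next hole

TASK

Push the orange-winged sample cell down into its bayonet socket and twist it clockwise until it is fully locked at the green mark. Then pull up the carriage's red lock plunger, slide the carriage along the rail to the next index hole, in the blue block, let the pin fully home into that hole, and finish while still holding the red knob with the pin engaged: do not let go of it. Leave the vials, glassware and tools around it where they are.

Things in the scene. Friction and masses are not known exactly. Their poses are not given: they have to be found in the camera images.
- rail: indexing rail bolted to the bench: aluminium foot 110 x 360 x 8 mm; origin under the centre of the foot, on the bench. Its y axis is the direction in which the carriage slides forward, z up. Its position and yaw vary.
- carriage (a joint): slide of the aluminium carriage along the rail, m: 0 in the home hole (start), grows along the rail's +y, -0.003 to 0.125; rubs with about 1.5 N and has about 2 mm of play either way while the pin is home. The carriage carries the cell at its rear and the lock plunger 90 mm further along +y; its plate's top is 46 mm above the bench.
- cell_wing (a point): middle of the orange wing grip on the sample cell (44 long x 12 wide x 34 mm tall), on the cell's upright turning axis, 17 mm above the wing's foot and 17 mm below its top; 107 mm above the bench at the start. The 12 mm is along this point's x axis, the length along y, z up; turns and sinks with the cell. Below the wing's foot is a white cap 34 mm across and 6 mm thick. The white-striped end of the wing (+y) starts at the red mark and points at the green mark when locked.
- cell_press (a joint): how far the sample cell is pushed down into its bayonet socket, m: 0 raised, 0.010 fully down. A spring (2 N raised, 4.5 N down) lifts it; once turned under the flange and let go it stays caught at about 0.005. It cannot turn past about 0.25 rad unless it is at least about 0.006 down.
- cell_turn (a joint): bayonet turn of the cell, rad: 0 to 0.12 at the start, grows clockwise seen from above, 1.0 (a hard stop) is fully locked; rubs with 0.03 N m and stays where it is left.
- plunger_knob: red ribbed round pull knob of the lock plunger, 28 mm across, 36 mm tall, moves straight up and down with the pin; its foot is 74 mm and its top 110 mm above the bench with the pin home.
- knob_mid (a point): centre of the red knob, half way up (18 mm from foot and top), on the pin's axis; z up.
- plunger (a joint): lift of the lock plunger and its pin, m: 0 pin fully home, 0.020 fully pulled up. A spring pushes it down with 2.4 N at 0 and 4.8 N at 0.020. The pin stands 12 mm deep in the hole when home, so it clears the top of a block from 0.0125 up. With the pin between the two blocks nothing holds it up and it also reads 0.
- pin_tip (a point): rounded lower tip of the 8 mm steel pin, on its axis; 22 mm above the bench with the pin home.
- next_hole (a point): centre of the mouth of the next index hole, a 12 mm square hole edged with brass in the top of the blue block (30 across x 40 mm along the rail x 14 mm thick, its top 34 mm above the bench) that is clamped on the rail ahead of the carriage, 60 to 100 mm along the rail's +y from the home hole. The pin must come to lie over it; x and y axes as the rail's.
- vial_a: small capped glass vial, 22 mm across and 55 mm tall, standing beside the rail; origin under its centre. Bystander, leave it.
- vial_b: second vial, same. Bystander, leave it.
- vial_c: third vial, same. Bystander, leave it.
- beaker: glass beaker, 72 mm across, 90 mm tall; origin under its centre. Bystander, leave it.
- wash_bottle: white bottle with a blue cap, 64 mm across, 150 mm tall; origin under its centre. Bystander, leave it.
- petri_dish: clear flat dish, 90 mm across, 16 mm thick; origin under its centre. Bystander, leave it.
- tweezers: steel tweezers lying flat, 130 mm long, 8 mm thick; origin under the middle, x along them. Bystander, leave it.

How it is judged:
By the outcome, as a careful person would: the job done as asked, in the order asked, and still so for the second after the job is handed in, while the arm keeps its last pose, push and grip.
It also fails if it takes over 51 s, if anything falls off the work surface, if the arm or the gripper's body presses on something with over 40 N, if the wrist force passes 120 N, or if a joint passes its speed limit or range.

ROBOT

A 7-joint arm with a two-finger parallel gripper is mounted at the origin on the work surface. World frame = base frame: x ahead of the robot, y to its left, z up, the work surface at z = 0. Lengths are in m, angles in rad, forces in N, time in s.
With the tool pointing down it reaches from about 0.4 to 0.85 m from the base axis. Payload 10.4 kg.
Tool frame: the origin (TCP) lies midway between the tips of the shut fingers; the grasp point (between the pads) lies 19 mm behind it; z points along the fingers, y is the line along which they close (so a half turn about z gives the same grasp; the last joint's range is limited). The gripper opens to 87 mm and grips with 3 to 60 N. Pads are 19 mm wide; open, the fingers measure 117 mm over their backs; the gripper's body (75 mm by 190 mm) begins 51 mm behind the grasp point.
Start: joints at [-1.218, 0.332, -0.065, 1.46, 0.022, 1.35, -0.088], TCP at [0.229, 0.581, 0.223] pointing down, gripper open.
Joint ranges: [-2.6, 2.6], [-0.5, 2.12], [-1.47, 1.34], [0.16, 2.42], [-1.27, 4.41], [0.06, 2.06], [-2.6, 2.6]. Speed limits (rad/s): [2.22, 2.22, 2.79, 2.79, 3.14, 3.14, 3.14].

INTERFACE

Orientations are given as a unit quaternion [x, y, z, w].
In Python, from bench import r gives the robot as it stands.
- The arm moves only by the tool carry_out, never from a script. Its argument "steps" is a list that holds one entry, the list of rows, each a list of 6 numbers: the shift along the tool's x, y, z in cm, then the turn, a rotation vector about the tool's x, y, z in rad. In form: [[[dx, dy, dz, wx, wy, wz], ...]]. A call has 1 to 20 rows; each row is the pose to reach, as a shift and turn from the pose commanded when the call began, along the tool's axes at that moment; what a row does not reach only later rows make up. A row lasts 1/12 s, in which the tool goes at most 41.7 mm and 7.16 degrees, less where a joint would pass 70% of its speed; a pose out of reach is approached as far as the arm can. A call with a gripper value outside its range is refused whole. "hand" is the closure, from -1 (fully open) to 1 (shut), set as the call begins (left out, the last holds). The fingers move at their own pace and stop on an object; "squeeze" is the grip in N (left out, the last holds). Time passes only in rows, so rows that repeat a pose let the fingers close. It gives the time, the measured TCP pose, the force, the opening and the grip force at its end, in the units of the state.
- r.read_state(): the state, without advancing time (a new reading comes with each control period).
- r.camera(name): name is "scene" or "top" or "wrist"; returns the picture (420x560x3 uint8, red, green, blue); there is no depth.
- r.camera_params(name): a dict with "fx", "fy", "cx", "cy" (pixels), "view" (4x4, takes a point from world to camera coordinates). Camera axes: x right, y up, looking along -z (the intrinsics and any distortion apply to the point x, -y, -z); pixel columns grow to the right and rows downward; lengths in m; the calibration is good to about 2 mm. A picture is of the moment at which its call begins: read the wrist's pose just before it. camera_params takes no time and is no camera call; for the wrist camera it gives the pose at the moment of the call.
- r.close_job(): hands the job in; it is judged then, once.
The state is a dict: "time": time; "joint_positions": joint angles; "joint_vel": joint speeds; "joint_torque": joint torques, N m; "ee_pos": TCP position; "eef_rot": TCP orientation; "ft_force": force on the tool from outside, world axes, zero at the start; "torque": the same for the moment, N m; "width": finger opening in m; "grip_force": force on a finger pad.
Only numpy, scipy, OpenCV 4.12 (cv2) and the standard library are available. Lean on these libraries where they do the work, as an engineer would, in place of code of your own. Each camera call takes 0.05 s, during which the arm holds its last target. There are 200 camera calls.

## Working session

There is one attempt and no reset: what is moved stays moved. The work goes in short steps, Python scripts to look and compute and a tool call to move; the robot and the scene stay as the last step left them, time stands still between calls to the robot, and variables do not carry over. Pictures are saved under pics/ and viewed, at most 10 in all, crops included, and the job is handed in when it is done.

Besides the shell and the picture viewer there is one more tool, called as name([rows], argument=value, ...), one row to a line, values as JSON. carry_out: Moves the arm, as the interface text tells. Its arguments: {"type":"object","properties":{"steps":{"type":"array","items":{"type":"array","items":{"type":"array","items":{"type":"number"}}}},"hand":{"type":"number"},"squeeze":{"type":"number"}},"required":["steps"]}

```bash
mkdir -p pics; ls; python3 - <<'E'
from bench import r
import cv2
for n in("top","scene"):
    im=r.camera(n); cv2.imwrite(f"pics/{n}0.png",cv2.resize(im[:,:,::-1],(784,588),interpolation=cv2.INTER_CUBIC)); cv2.imwrite(f"pics/raw_{n}0.png",im[:,:,::-1])
    p=r.camera_params(n);print(n,p)
s=r.read_state();print(s)
E
```

```text
pics
top {'fx': 442.8697723683591, 'fy': 442.8697723683591, 'cx': 282.18833931850685, 'cy': 203.1478443938849, 'view': array([[ 0.01515151, -0.99982324,  0.01113214, -0.02173813],
       [ 0.98282781,  0.0169398 ,  0.18374588, -0.58235981],
       [-0.18390198,  0.00815694,  0.98291074, -1.10042672],
       [ 0.        ,  0.        ,  0.        ,  1.        ]])}
scene {'fx': 404.961286766019, 'fy': 404.961286766019, 'cx': 273.38148279802, 'cy': 212.58322199660412, 'view': array([[ 0.28820678,  0.95755742, -0.00454233, -0.16935014],
       [-0.76994689,  0.2345546 ,  0.5934357 ,  0.39130999],
       [ 0.56931418, -0.16753484,  0.80486859, -1.41336227],
       [ 0.        ,  0.        ,  0.        ,  1.        ]])}
{'time': 0.1, 'joint_positions': array([-1.21761423,  0.33276991, -0.06471648,  1.46084497,  0.02158981,
        1.34989694, -0.088511  ]), 'joint_vel': array([ 0.00150769, -0.00092775, -0.00065337, -0.00042275, -0.0012403 ,
       -0.00140241, -0.00028778]), 'joint_torque': array([ 2.22757524e-03, -6.24535632e+01,  2.53067783e-02, -3.90719533e+01,
       -6.13227510e-02,  3.64599517e-02,  5.98376960e-05]), 'ee_pos': array([0.22924075, 0.58107543, 0.22186364]), 'eef_rot': array([ 1.86776985e-01,  9.82402149e-01, -6.04767458e-04, -9.44286615e-05]), 'ft_force': array([-0.62333942, -0.58704141, -0.42407742]), 'torque': array([0.01843811, 0.00721712, 0.01323206]), 'grip_force': 0.0, 'width': 0.08687454606429988}
```

View pics/top0.png

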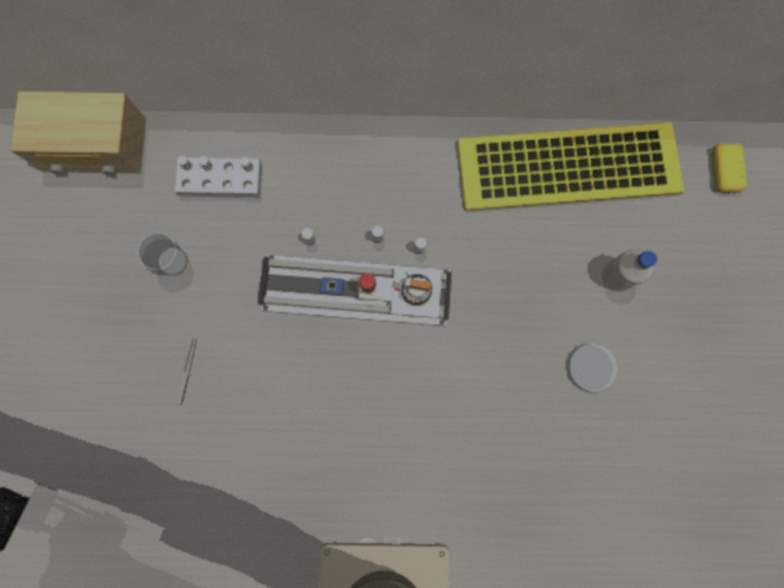

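View pics/scene0.png

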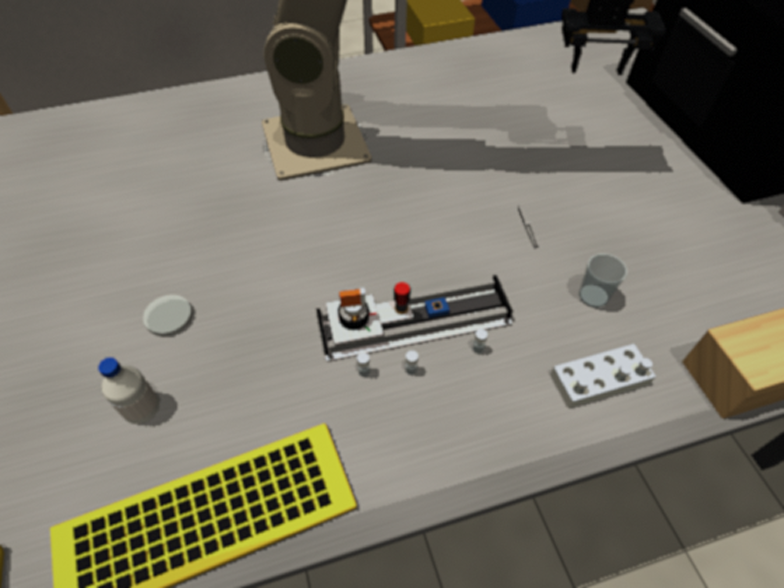

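The top view shows the rail running along about world +y (leftwards), with the wing at about (420,285), the red knob at (368,283) and the blue block at (332,286), all in enlarged pixels. I'll crop in closer.

```bash
cat > h.py <<'E'
import numpy as np
from bench import r
def ray(p,u,v,z):
    V=p["view"];R=V[:3,:3];C=-R.T@V[:3,3]
    d=R.T@np.array([(u-p["cx"])/p["fx"],-(v-p["cy"])/p["fy"],-1])
    return C+d*(z-C[2])/d[2]
def proj(p,X):
    c=p["view"][:3,:3]@np.asarray(X)+p["view"][:3,3]
    return np.array([p["cx"]+p["fx"]*c[0]/-c[2],p["cy"]-p["fy"]*c[1]/-c[2]])
E
python3 - <<'E'
import cv2
im=cv2.imread("pics/raw_top0.png")[175:240,180:330]
cv2.imwrite("pics/ct.png",cv2.resize(im,None,fx=5.3,fy=5.3,interpolation=cv2.INTER_CUBIC))
E
```

```text
(no output)
```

View pics/ct.png

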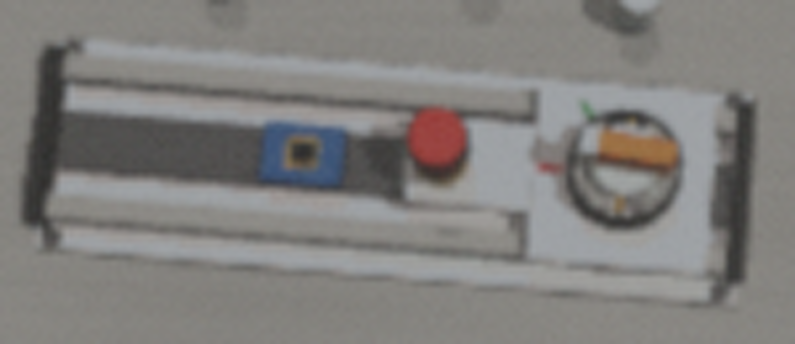

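The crop shows, in crop pixels, the knob top at (436,137), the hole at (302,153), the wing top centred near (631,145) with its white end to the left, and the red and green marks at (548,168) and (587,108).

```bash
python3 - <<'E'
from h import *
p=r.camera_params("top")
f=lambda a,b,z:ray(p,180+a/5.3,175+b/5.3,z)
k=f(436,137,.110);h=f(302,153,.034);w=f(631,146,.124);w0=f(585,139,.124);w1=f(678,151,.124);ring=f(623,168,.06)
for n,v in dict(k=k,h=h,w=w,w0=w0,w1=w1,ring=ring,red=f(548,168,.046),green=f(587,108,.046)).items():print(n,v.round(4))
fl=[f(40,240,.008),f(725,300,.008),f(80,45,.008),f(745,100,.008)]
for v in fl: print(v.round(4))
print("wing-len",np.linalg.norm(w0-w1),"k-h",np.linalg.norm((k-h)[:2]),"k-w",np.linalg.norm((k-w)[:2]))
for a,b in((fl[1],fl[0]),(fl[3],fl[2]),(w,k),(k,h),(w1,w0)): d=b-a;print("yaw of +y dir from world y",np.arctan2(-d[0],d[1]))
E
```

```text
k [0.5771 0.0376 0.11  ]
h [0.5824 0.1072 0.034 ]
w [ 0.5718 -0.053   0.124 ]
w0 [ 0.5747 -0.0317  0.124 ]
w1 [ 0.5698 -0.0747  0.124 ]
ring [ 0.5729 -0.0522  0.06  ]
red [ 0.5747 -0.0157  0.046 ]
green [ 0.6054 -0.0346  0.046 ]
[0.54   0.2409 0.008 ]
[ 0.5152 -0.1067  0.008 ]
[0.6417 0.2258 0.008 ]
[ 0.6188 -0.1169  0.008 ]
wing-len 0.043297110646473125 k-h 0.06980286438726468 k-w 0.09079613558095653
yaw of +y dir from world y -0.0713608117822011
yaw of +y dir from world y -0.06683495945031126
yaw of +y dir from world y -0.05905322223911039
yaw of +y dir from world y -0.07554772377974414
yaw of +y dir from world y -0.11340009179953417
```

```bash
cat >> h.py <<'E'
from scipy.spatial.transform import Rotation as Ro
def move(pos,yang):
    "row taking tool from the measured pose to pos, pointing down, tool y at world angle yang (rad)"
    s=r.read_state();R=Ro.from_quat(s["eef_rot"])
    y=np.array([np.cos(yang),np.sin(yang),0]);z=np.array([0,0,-1.]);T=Ro.from_matrix(np.c_[np.cross(y,z),y,z])
    return np.r_[R.inv().apply(np.array(pos)-s["ee_pos"])*100,(R.inv()*T).as_rotvec()].round(3)
def show():
    s=r.read_state();R=Ro.from_quat(s["eef_rot"]).as_matrix()
    print(round(s["time"],2),s["ee_pos"].round(4),"yang",np.arctan2(R[1,1],R[0,1]).round(3),"tilt",R[2,:2].round(4),"F",s["ft_force"].round(2),"M",s["torque"].round(2),"w",round(s["width"],4),"g",round(s["grip_force"],1),"j7",s["joint_positions"][6].round(2))
E
python3 -c "
from h import *
show();print(move([.572,-.0525,.19],-.113))"
```

```text
0.1 [0.2292 0.5811 0.2219] yang 1.195 tilt [-0.     -0.0012] F [-0.62 -0.59 -0.42] M [0.02 0.01 0.01] w 0.0869 g 0.0 j7 -0.09
[-5.5135e+01 -4.6354e+01  3.2450e+00 -1.0000e-03  1.0000e-03  1.3080e+00]
```

carry_out([
  [[-3,-2.5,0.2,0,0,0.06],[-6,-5,0.4,0,0,0.13],[-9,-7.5,0.6,0,0,0.2],[-12,-10,0.8,0,0,0.27],[-15,-12.6,1,0,0,0.35],[-18,-15.1,1.2,0,0,0.43],[-21,-17.6,1.4,0,0,0.5],[-24,-20.2,1.6,0,0,0.57],[-27,-22.7,1.8,0,0,0.64],[-30,-25.2,2,0,0,0.71],[-33,-27.7,2.2,0,0,0.78],[-36,-30.3,2.4,0,0,0.85],[-39,-32.8,2.6,0,0,0.92],[-42,-35.3,2.8,0,0,1],[-45,-37.8,3,0,0,1.07],[-48,-40.4,3.1,0,0,1.14],[-51,-42.9,3.2,0,0,1.21],[-53.5,-45,3.25,0,0,1.27],[-55.1,-46.4,3.25,0,0,1.308],[-55.1,-46.4,3.25,0,0,1.308]],
], hand=-1, squeeze=40)

```text
time: 1.77
ee_pos: [0.5723, -0.0579, 0.1896]
eef_rot: [0.749, 0.663, -0.001, 0.001]
ft_force: [-0.7, -2.0, -0.3]
width: 0.0873
grip_force: 0.0
```

```bash
python3 - <<'E'
from h import *
import cv2
show();p=r.camera_params("wrist");im=r.camera("wrist");cv2.imwrite("pics/w1.png",cv2.resize(im[:,:,::-1],(784,588),interpolation=cv2.INTER_CUBIC))
np.save("w1.npy",p,allow_pickle=True)
show()
for X in([.5725,-.0525,.124],[.577,.0376,.11],[.5824,.1072,.034]):print(proj(p,X)*1.4)
E
```

```text
1.77 [ 0.5723 -0.0579  0.1896] yang -0.122 tilt [-0.0028  0.0002] F [-0.74 -2.03 -0.34] M [-0.15  0.06  0.02] w 0.0873 g 0.0 j7 0.02
1.82 [ 0.5717 -0.0552  0.1895] yang -0.118 tilt [-0.0016 -0.0007] F [-0.18  0.39  0.66] M [-0.04  0.13 -0.01] w 0.0872 g 0.0 j7 0.02
[385.19313038 310.2210814 ]
[372.47181309 135.03151768]
[370.74477069  33.16493618]
```

View pics/w1.png

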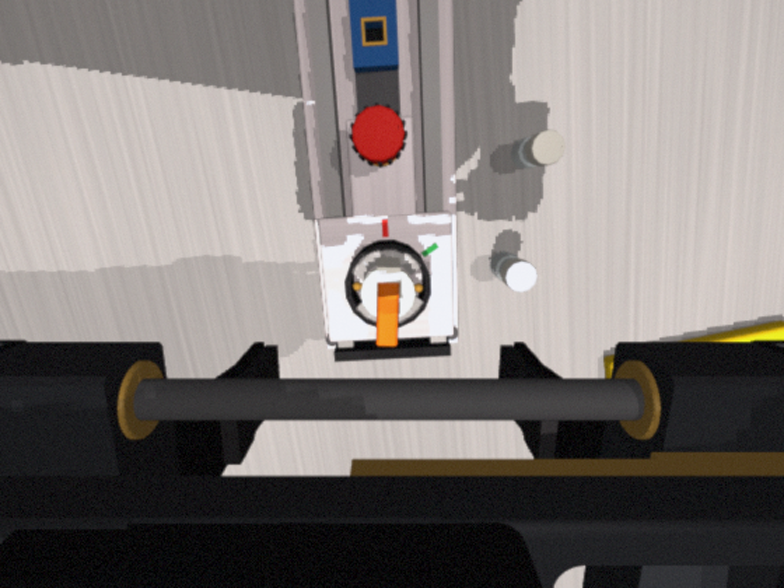

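The wrist view shows the wing's orange top down to about (388,346), with its centre line at column 388. The knob top is at (378,133), the hole at (374,31), the red mark at (385,228) and the green mark at (430,249).

```bash
python3 - <<'E'
from h import *
p=np.load("w1.npy",allow_pickle=True).item()
V=p["view"];print("cam",(-V[:3,:3].T@V[:3,3]).round(3))
f=lambda a,b,z:ray(p,a/1.4,b/1.4,z).round(4)
print("wing end",f(388,346,.124),"knob",f(378,133,.11),"hole",f(374,31,.034),"ring",f(388,284,.06),"red",f(385,228,.046),"green",f(430,249,.046))
import cv2
im=cv2.imread("pics/w1.png");cv2.imwrite("pics/w1c.png",cv2.resize(im[200:370,300:480],None,fx=3.3,fy=3.3))
show();print(move([.573,-.0525,.093],-.113))
E
```

```text
cam [0.582 0.011 0.352]
wing end [ 0.5715 -0.0729  0.124 ] knob [0.58   0.0382 0.11  ] hole [0.5846 0.1082 0.034 ] ring [ 0.574  -0.0522  0.06  ] red [ 0.5764 -0.0159  0.046 ] green [ 0.6057 -0.034   0.046 ]
1.82 [ 0.5717 -0.0552  0.1895] yang -0.118 tilt [-0.0016 -0.0007] F [-0.18  0.39  0.66] M [-0.04  0.13 -0.01] w 0.0872 g 0.0 j7 0.02
[ 2.990e-01  1.000e-01  9.649e+00 -1.000e-03  2.000e-03 -5.000e-03]
```

View pics/w1c.png

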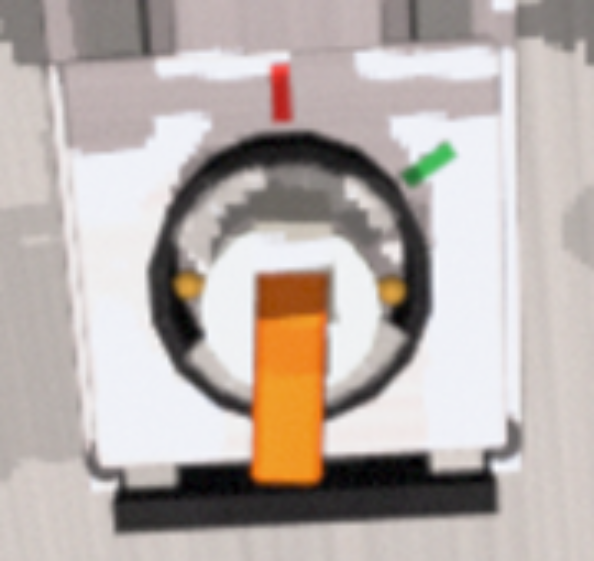

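Both cameras agree to within 1–2 mm: axis near (0.573,−0.052), wing turned about 0.08 from the rail. I'm descending onto the wing and then closing.

carry_out([
  [[0.3,0.1,1,0,0,0.02],[0.3,0.1,2.5,0,0,0.02],[0.3,0.1,4,0,0,0.02],[0.3,0.1,5.5,0,0,0.02],[0.3,0.1,7,0,0,0.02],[0.3,0.1,8.2,0,0,0.02],[0.3,0.1,9.1,0,0,0.02],[0.3,0.1,9.6,0,0,0.02],[0.3,0.1,9.6,0,0,0.02],[0.3,0.1,9.6,0,0,0.02],[0.3,0.1,9.6,0,0,0.02]],
])

```text
time: 2.73
ee_pos: [0.5735, -0.0495, 0.0948]
eef_rot: [0.753, 0.659, 0.001, 0.0]
ft_force: [0.2, 0.7, 0.5]
width: 0.0873
grip_force: 0.0
```

```bash
python3 -c "
from h import *
show();print(move([.573,-.0525,.093],-.14))"
```

```text
2.73 [ 0.5735 -0.0495  0.0948] yang -0.133 tilt [0.0004 0.0012] F [0.16 0.67 0.52] M [-0.08  0.08  0.05] w 0.0873 g 0.0 j7 0.04
[-0.299 -0.009  0.178  0.001 -0.     0.007]
```

carry_out([
  [[-0.25,0,0.1,0,0,0.01],[-0.25,0,0.1,0,0,0.01],[-0.25,0,0.1,0,0,0.01]],
])

```text
time: 2.98
ee_pos: [0.5728, -0.0523, 0.0933]
eef_rot: [0.756, 0.655, 0.0, 0.0]
ft_force: [-0.1, 1.0, 1.1]
width: 0.0868
grip_force: 0.0
```

carry_out([
  [[0,0,0,0,0,0],[0,0,0,0,0,0],[0,0,0,0,0,0],[0,0,0,0,0,0],[0,0,0,0,0,0],[0,0,0,0,0,0],[0,0,0,0,0,0],[0,0,0,0,0,0],[0,0,0,0,0,0],[0,0,0,0,0,0]],
], hand=1, squeeze=40)

```text
time: 3.82
ee_pos: [0.5726, -0.052, 0.093]
eef_rot: [0.756, 0.655, 0.0, -0.0]
ft_force: [-1.1, 0.4, 0.2]
width: 0.0286
grip_force: 0.0
```

```bash
python3 -c "
from h import *
show()"
```

```text
3.82 [ 0.5726 -0.052   0.093 ] yang -0.143 tilt [ 0.0001 -0.0001] F [-1.06  0.38  0.17] M [-0.08  0.02 -0.02] w 0.0286 g 0.0 j7 0.04
```

carry_out([
  [[0,0,0,0,0,0],[0,0,0,0,0,0],[0,0,0,0,0,0],[0,0,0,0,0,0],[0,0,0,0,0,0]],
])

```text
time: 4.23
ee_pos: [0.5726, -0.052, 0.093]
eef_rot: [0.756, 0.655, 0.0, -0.0]
ft_force: [0.0, -0.2, -0.3]
width: 0.0118
grip_force: 40.0
```

```bash
python3 -c "
from h import *
show()"
```

```text
4.23 [ 0.5726 -0.052   0.093 ] yang -0.143 tilt [0.0001 0.    ] F [ 0.02 -0.2  -0.33] M [-0.13  0.   -0.05] w 0.0118 g 40.0 j7 0.04
```

Gripped: width is 11.8 mm and there's almost no lateral force. Next I press down 9.5 mm.

carry_out([
  [[0,0,0.2,0,0,0],[0,0,0.45,0,0,0],[0,0,0.7,0,0,0],[0,0,0.9,0,0,0],[0,0,0.98,0,0,0],[0,0,0.98,0,0,0],[0,0,0.98,0,0,0]],
])

```text
time: 4.82
ee_pos: [0.5727, -0.052, 0.0833]
eef_rot: [0.756, 0.655, 0.0, -0.0]
ft_force: [-1.0, -0.4, 2.8]
width: 0.0118
grip_force: 40.0
```

```bash
python3 -c "
from h import *
show()"
```

```text
4.82 [ 0.5727 -0.052   0.0833] yang -0.143 tilt [ 0.0001 -0.    ] F [-0.96 -0.45  2.79] M [-0.05  0.31  0.02] w 0.0118 g 40.0 j7 0.04
```

carry_out([
  [[0,0,0,0,0,0.07],[0,0,0,0,0,0.15],[0,0,0,0,0,0.23],[0,0,0,0,0,0.31],[0,0,0,0,0,0.39],[0,0,0,0,0,0.47],[0,0,0,0,0,0.55],[0,0,0,0,0,0.63],[0,0,0,0,0,0.71],[0,0,0,0,0,0.78],[0,0,0,0,0,0.84],[0,0,0,0,0,0.89],[0,0,0,0,0,0.89],[0,0,0,0,0,0.89]],
])

```text
time: 5.98
ee_pos: [0.5726, -0.052, 0.0833]
eef_rot: [0.964, 0.266, -0.0, -0.0]
ft_force: [-0.9, 0.7, 3.5]
width: 0.0117
grip_force: 40.0
```

```bash
python3 -c "
from h import *
show()"
```

```text
5.98 [ 0.5726 -0.052   0.0833] yang -1.031 tilt [-0.0001 -0.0001] F [-0.88  0.73  3.48] M [-0.02  0.55 -0.05] w 0.0117 g 40.0 j7 -0.78
```

carry_out([
  [[0,0,0,0,0,0.02],[0,0,0,0,0,0.04],[0,0,0,0,0,0.06],[0,0,0,0,0,0.06],[0,0,0,0,0,0.06]],
])

```text
time: 6.4
ee_pos: [0.5725, -0.052, 0.0832]
eef_rot: [0.972, 0.237, -0.0, 0.0]
ft_force: [-1.9, 1.1, 2.9]
width: 0.0119
grip_force: 40.0
```

```bash
python3 -c "
from h import *
show()"
```

```text
6.4 [ 0.5725 -0.052   0.0832] yang -1.092 tilt [-0.0002 -0.    ] F [-1.94  1.08  2.9 ] M [-0.03  0.55  0.58] w 0.0119 g 40.0 j7 -0.83
```

The twist moment has jumped to 0.58 N m, so the cell is at the stop. I'll nudge it slightly further to be sure.

carry_out([
  [[0,0,0,0,0,0.02],[0,0,0,0,0,0.03],[0,0,0,0,0,0.03]],
])

```text
time: 6.65
ee_pos: [0.5726, -0.0519, 0.0832]
eef_rot: [0.975, 0.222, -0.0, -0.0]
ft_force: [-1.9, 0.8, 3.7]
width: 0.0118
grip_force: 40.0
```

```bash
python3 -c "
from h import *
show()"
```

```text
6.65 [ 0.5726 -0.0519  0.0832] yang -1.123 tilt [-0.0001 -0.0001] F [-1.94  0.78  3.69] M [-0.05  0.57  0.8 ] w 0.0118 g 40.0 j7 -0.86
```

carry_out([
  [[0,0,0,0,0,0],[0,0,0,0,0,0],[0,0,0,0,0,0],[0,0,0,0,0,0],[0,0,0,0,0,0],[0,0,0,0,0,0],[0,0,0,0,0,0],[0,0,0,0,0,0]],
], hand=-1)

```text
time: 7.32
ee_pos: [0.5724, -0.0519, 0.083]
eef_rot: [0.975, 0.222, -0.0, -0.0]
ft_force: [-0.4, -0.5, -1.3]
width: 0.0573
grip_force: 0.0
```

carry_out([
  [[0,0,-1,0,0,0],[0,0,-3,0,0,0],[0,0,-5,0,0,-0.1],[0,0,-7,0,0,-0.2],[0,0,-8.5,0,0,-0.3],[0,0,-9.5,0,0,-0.4],[0,0,-10,0,0,-0.5],[0,0,-10,0,0,-0.6],[0,0,-10,0,0,-0.7],[0,0,-10,0,0,-0.8],[0,0,-10,0,0,-0.9],[0,0,-10,0,0,-1],[0,0,-10,0,0,-1.05],[0,0,-10,0,0,-1.05],[0,0,-10,0,0,-1.05]],
])

```text
time: 8.57
ee_pos: [0.5727, -0.0522, 0.1838]
eef_rot: [0.733, 0.68, 0.0, 0.0]
ft_force: [0.0, 0.2, 0.4]
width: 0.0873
grip_force: 0.0
```

```bash
python3 - <<'E'
from h import *
import cv2
show();p=r.camera_params("wrist");im=r.camera("wrist");cv2.imwrite("pics/w2.png",cv2.resize(im[:,:,::-1],(784,588),interpolation=cv2.INTER_CUBIC))
np.save("w2.npy",p,allow_pickle=True)
print(move([.5785,.038,.14],-.068))
E
```

```text
8.57 [ 0.5727 -0.0522  0.1838] yang -0.075 tilt [0.0002 0.0005] F [0.05 0.24 0.35] M [-0.08  0.06  0.07] w 0.0873 g 0.0 j7 0.07
[ 9.032e+00 -9.700e-02  4.366e+00  0.000e+00 -0.000e+00 -7.000e-03]
```

View pics/w2.png

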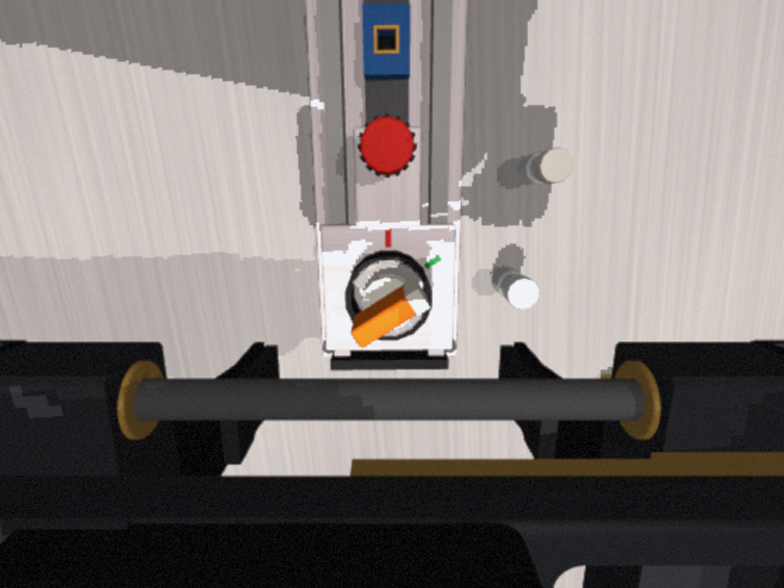

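The white end of the wing (430,305) now points at the green mark (433,262), about 59° off the rail, so it is locked. The knob is at (387,145) and the hole at (386,39).

```bash
python3 - <<'E'
from h import *
p=np.load("w2.npy",allow_pickle=True).item()
k=ray(p,387/1.4,145.5/1.4,.11);h=ray(p,386/1.4,39/1.4,.034)
d=np.array([.068,.9977])
print(k.round(4),h.round(4),(h-k)[:2]@d,(h-k)[:2]@[.9977,-.068])
show();print(move([k[0],k[1],.12],-.068),move([k[0],k[1],.076],-.068))
E
```

```text
[0.58   0.0375 0.11  ] [0.5846 0.1079 0.034 ] 0.07063288414573507 -0.00024709377849793776
8.62 [ 0.5727 -0.0521  0.1836] yang -0.075 tilt [0.0001 0.0003] F [ 0.15 -0.53  0.48] M [-0.06  0.02  0.02] w 0.0869 g 0.0 j7 0.07
[ 8.988e+00  5.800e-02  6.366e+00  0.000e+00 -0.000e+00 -7.000e-03] [ 8.9880e+00  5.6000e-02  1.0766e+01  0.0000e+00 -0.0000e+00 -7.0000e-03]
```

carry_out([
  [[1.5,0,0.5,0,0,0],[4,0,1,0,0,0],[6.5,0,2,0,0,0],[8.5,0,3.5,0,0,0],[9,0,5,0,0,0],[9,0,5.5,0,0,0],[9,0,5.5,0,0,0],[9,0,6.5,0,0,0],[9,0,8,0,0,0],[9,0,9.5,0,0,0],[9,0,10.5,0,0,0],[9,0,10.75,0,0,0],[9,0,10.75,0,0,0],[9,0,10.75,0,0,0]],
])

```text
time: 9.78
ee_pos: [0.5797, 0.0373, 0.0764]
eef_rot: [0.733, 0.681, 0.0, 0.0]
ft_force: [-0.0, -0.3, 0.8]
width: 0.0868
grip_force: 0.0
```

carry_out([
  [[0,0,0,0,0,0],[0,0,0,0,0,0],[0,0,0,0,0,0],[0,0,0,0,0,0],[0,0,0,0,0,0],[0,0,0,0,0,0],[0,0,0,0,0,0],[0,0,0,0,0,0],[0,0,0,0,0,0],[0,0,0,0,0,0],[0,0,0,0,0,0],[0,0,0,0,0,0],[0,0,0,0,0,0]],
], hand=1, squeeze=40)

```text
time: 10.87
ee_pos: [0.5788, 0.0378, 0.0757]
eef_rot: [0.732, 0.681, -0.0, -0.0]
ft_force: [-3.5, 0.3, 2.5]
width: 0.0272
grip_force: 40.0
```

```bash
python3 -c "
from h import *
show()"
```

```text
10.87 [0.5788 0.0378 0.0757] yang -0.073 tilt [ 0.0001 -0.0008] F [-3.51  0.31  2.48] M [-0.06  0.92  0.01] w 0.0272 g 40.0 j7 -0.04
```

carry_out([
  [[0,-0.05,-0.2,0,0,0],[0,-0.05,-0.5,0,0,0],[0,-0.05,-0.9,0,0,0],[0,-0.05,-1.3,0,0,0],[0,-0.05,-1.6,0,0,0],[0,-0.05,-1.7,0,0,0],[0,-0.05,-1.7,0,0,0],[0,-0.05,-1.7,0,0,0]],
])

```text
time: 11.53
ee_pos: [0.5787, 0.0378, 0.0927]
eef_rot: [0.732, 0.681, 0.0, 0.0]
ft_force: [0.2, -0.5, -4.8]
width: 0.027
grip_force: 40.0
```

```bash
python3 -c "
from h import *
show()"
```

```text
11.53 [0.5787 0.0378 0.0927] yang -0.073 tilt [0.0001 0.0001] F [ 0.15 -0.52 -4.83] M [-0.08 -0.19 -0.04] w 0.027 g 40.0 j7 -0.05
```

carry_out([
  [[0.2,0,0,0,0,0],[0.6,0,0,0,0,0],[1.1,0,0,0,0,0],[1.6,0,0,0,0,0],[2.1,-0.01,0,0,0,0],[2.6,-0.01,0,0,0,0],[3.1,-0.01,0,0,0,0],[3.6,-0.01,0,0,0,0],[4.1,-0.02,0,0,0,0],[4.6,-0.02,0,0,0,0],[5.1,-0.02,0,0,0,0],[5.6,-0.02,0,0,0,0],[6.1,-0.03,0,0,0,0],[6.6,-0.03,0,0,0,0],[6.9,-0.03,0,0,0,0],[7.03,-0.03,0,0,0,0],[7.03,-0.03,0,0,0,0],[7.03,-0.03,0,0,0,0],[7.03,-0.03,0,0,0,0]],
])

```text
time: 13.12
ee_pos: [0.5835, 0.1084, 0.0928]
eef_rot: [0.732, 0.681, 0.0, -0.0]
ft_force: [-0.1, 0.7, -5.7]
width: 0.0276
grip_force: 40.0
```

```bash
python3 -c "
from h import *
show()"
```

```text
13.12 [0.5835 0.1084 0.0928] yang -0.073 tilt [ 0.0008 -0.0001] F [-0.09  0.73 -5.72] M [ 0.23  0.25 -0.02] w 0.0276 g 40.0 j7 -0.17
```

carry_out([
  [[0,0,0.2,0,0,0],[0,0,0.4,0,0,0],[0,0,0.6,0,0,0],[0,0,0.8,0,0,0],[0,0,0.9,0,0,0],[0,0,0.9,0,0,0],[0,0,0.9,0,0,0]],
])

```text
time: 13.7
ee_pos: [0.5834, 0.1079, 0.0837]
eef_rot: [0.732, 0.681, -0.0, -0.0]
ft_force: [-1.8, 2.1, -4.1]
width: 0.0274
grip_force: 40.0
```

```bash
python3 -c "
from h import *
show()"
```

```text
13.7 [0.5834 0.1079 0.0837] yang -0.073 tilt [ 0.     -0.0003] F [-1.85  2.07 -4.1 ] M [0.28 0.42 0.01] w 0.0274 g 40.0 j7 -0.16
```

The lift is now 8 mm and the spring force is still about −4 N, so the pin is in the hole. I'll lower it the rest of the way and press lightly.

carry_out([
  [[0,0,0.2,0,0,0],[0,0,0.4,0,0,0],[0,0,0.6,0,0,0],[0,0,0.75,0,0,0],[0,0,0.82,0,0,0],[0,0,0.82,0,0,0],[0,0,0.82,0,0,0],[0,0,0.82,0,0,0]],
])

```text
time: 14.37
ee_pos: [0.5835, 0.1079, 0.0758]
eef_rot: [0.732, 0.681, 0.0, -0.0]
ft_force: [-3.4, 0.8, 2.0]
width: 0.0272
grip_force: 40.0
```

```bash
python3 - <<'E'
from h import *
import cv2
show();im=r.camera("top");cv2.imwrite("pics/t2.png",cv2.resize(im[:,:,::-1][165:245,170:330],None,fx=4.9,fy=4.9,interpolation=cv2.INTER_CUBIC))
im=r.camera("scene");cv2.imwrite("pics/s2.png",cv2.resize(im[:,:,::-1][170:270,210:380],None,fx=4.6,fy=4.6,interpolation=cv2.INTER_CUBIC))
E
```

```text
14.37 [0.5835 0.1079 0.0758] yang -0.073 tilt [0.0002 0.    ] F [-3.39  0.79  2.  ] M [ 0.12  1.04 -0.02] w 0.0272 g 40.0 j7 -0.16
```

View pics/s2.png

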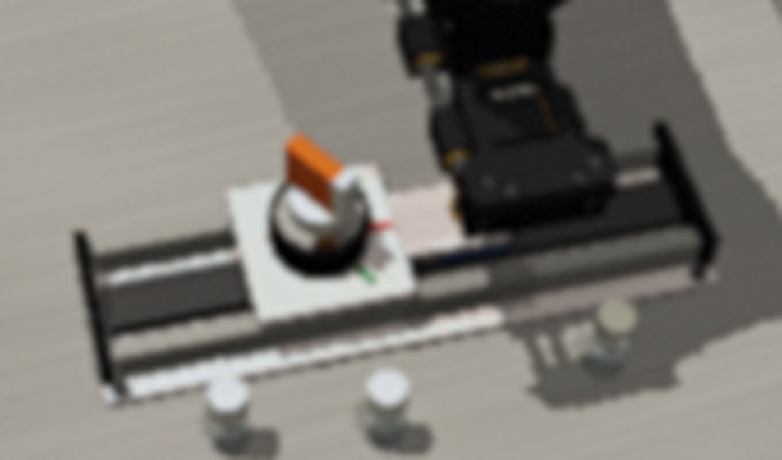

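The scene view shows the carriage moved along, the wing's white end at the green mark and the vials still standing. TCP height and force match the pin-home values from before the lift. One light extra press, then I hand in.

carry_out([
  [[0,-0.04,0.03,0,0,0],[0,-0.04,0.05,0,0,0],[0,-0.04,0.05,0,0,0],[0,-0.04,0.05,0,0,0],[0,-0.04,0.05,0,0,0]],
])

```text
time: 14.88
ee_pos: [0.5836, 0.1079, 0.0757]
eef_rot: [0.732, 0.681, 0.0, 0.0]
ft_force: [-5.0, -0.0, 5.9]
width: 0.0268
grip_force: 40.0
```

```bash
python3 -c "
from h import *
show()
s=r.read_state()
if s['ft_force'][2]>0 and s['grip_force']>30: print(r.close_job())"
```

```text
14.88 [0.5836 0.1079 0.0757] yang -0.073 tilt [0.0005 0.0009] F [-4.98 -0.02  5.85] M [0.12 1.17 0.02] w 0.0268 g 40.0 j7 -0.16
the job is handed in; nothing more can be done
None
```

Job handed in at 14.9 s: the cell is twisted to its stop at the green mark, the carriage is moved about 70 mm to the blue block, and the pin is home by height and force readings with the red knob still gripped at 40 N; no verdict came back.

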